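# Scrape the broken biscuits off the packing slab

### The arm

A 6-joint arm with a two-finger parallel gripper is mounted at the origin on the work surface. World frame = base frame: x ahead of the robot, y to its left, z up, the work surface at z = 0. Lengths are in m, angles in degrees, forces in N, time in s.
With the tool pointing down it reaches from about 0.3 to 0.85 m from the base axis. Payload 5.4 kg.
Tool frame: the origin (TCP) lies at the centre of the arm's flange, where the gripper is bolted on; the fingertips stand 173 mm ahead of it and the grasp point (between the pads) lies 155 mm ahead of it; z points along the fingers, y is the line along which they close (so a half turn about z gives the same grasp; the last joint's range is limited). The gripper opens to 85 mm and grips with 20 to 120 N. Pads are 22 mm wide; open, the fingers measure 114 mm over their backs; the gripper's body (76 mm by 85 mm) begins 54 mm behind the grasp point. The pads swing forward as they close: fully open they stand 13 mm farther back than shut.
Start: joints at [55.8, 9.076, 91.501, -0, 79.423, -12.038], TCP at [0.217, 0.532, 0.405] pointing down, gripper open.
Joint ranges: [-166.64, 166.64], [-54.1, 131.32], [10.49, 154.53], [-73.88, 253.88], [9.74, 151.15], [-171.62, 171.62]. Speed limits (degrees/s): [147.25, 147.25, 180, 180, 180, 180].

### API

Orientations are given as a 3x3 rotation matrix whose columns are the frame's x, y, z axes.
In Python, from cell import manip, imaging, sign_off gives the robot as it stands.
- The arm moves only by the shell command python3 -m jog 'ROWS' [FORCE]. ROWS is JSON, a list of rows, each an object with "xyz": the shift along the tool's x, y, z in mm, a list of three; "turn": the turn, a rotation vector about the tool's x, y, z in rad, a list of three; "gripper": the gripper command: -1 is shut, 1 is fully open, values between are in proportion. In form: [{"xyz": [x, y, z], "turn": [rx, ry, rz], "gripper": gripper}, ...]. A call has 1 to 8 rows; each row is the pose to reach, as a shift and turn from the pose commanded when the call began, along the tool's axes at that moment; what a row does not reach only later rows make up. A row lasts 1/10 s, in which the tool goes at most 50 mm and 8.59 degrees, less where a joint would pass 70% of its speed; a pose out of reach is approached as far as the arm can. A call with a gripper value outside its range is refused whole. The fingers move at their own pace and stop on an object; FORCE is the grip in N (left out, the last holds). Time passes only in rows, so rows that repeat a pose let the fingers close. It gives the time, the measured TCP pose, the force, the opening and the grip force at its end, in the units of the state.
- manip.sense(): the state, without advancing time (a new reading comes with each control period).
- imaging.grab_frame(name): name is "side" or "top"; returns a dict with "color" (400x640x3 uint8, red, green, blue), "depth" (400x640 float32, m along the optical axis (not along the pixel's ray), 0 where there is no reading), "fx", "fy", "cx", "cy" (pixels), "distortion" ([k1, k2, p1, p2, k3] as OpenCV has them; the pictures are not rectified), "eye" and "attitude" of the camera in the world. Camera axes: x right, y down, z forward; pixel columns grow to the right and rows downward; lengths in m; the calibration is good to about 2 mm. A picture is of the moment at which its call begins.
- sign_off(): hands the job in; it is judged then, once.
The state is a dict: "t": time; "joint_pos": joint angles; "joint_velocities": joint speeds; "tau": joint torques, N m; "tool_pos": TCP position; "orientation": TCP orientation; "ft_force": force on the tool from outside, world axes, zero at the start; "wrist_torque": the same for the moment, N m; "width": finger opening in m; "grasp_force": force on a finger pad.
Only numpy, scipy, OpenCV 4.12 (cv2) and the standard library are available. Lean on these libraries where they do the work, as an engineer would, in place of code of your own. Each camera call takes 0.05 s, during which the arm holds its last target. There are 200 camera calls.

### The job

Take the scraper block from its mat and use it to wipe the four broken biscuit pieces off the sprung marble slab into the blue waste tray: set it down behind the pieces with the whole block under the clear guard, press its sole lightly on the slab and keep it pressed all the way as you draw it out to the open edge. Do not press hard, do not touch the pieces with the fingers, do not bump the guard, and leave the jar, tin and carton alone. Then stand the scraper upright on its mat again and let go.

Things in the scene. Friction and masses are not known exactly. Their poses are not given: they have to be found in the camera images.
- station: Packing station: low grey cabinet, 210 x 270 mm, carrying a white marble slab with steel side rims 12 mm higher than the slab. Origin on the bench, z up; y axis along the slab, +y under the guard, -y to the open edge over the blue tray. The slab spans x = -95 to 95 mm between the rims and y = -175 mm (open edge, no rim) to 110 mm.
- open_edge (a point): Middle of the slab's open edge in plan, at (0, -175, 100) mm of the station, fixed to the cabinet. The slab itself floats level on springs (sinks 1 mm per 1.5 N): its top stands somewhere from 86 to 114 mm above the bench, different every time and not reported, so it must be felt for.
- guard: Fixed clear guard over the +y end of the slab, same origin and axes as the station. Its clear sheet (240 mm wide) runs from y = -10 mm (red front edge bar) to y = 155 mm, with its underside 310 mm above the bench; an upright steel back wall stands at y = 140 to 160 mm. Open at the sides and front.
- waste_tray: Blue plastic open tray 220 x 150 x 45 mm (walls 4 mm), fixed on the bench under the slab's discharge edge, axes as the station's. Origin: centre of its underside, at y = -230 mm of the station.
- mat: Black rubber mat 240 x 160 x 4 mm, fixed on the bench; the scraper's place. Origin: centre of its underside; long side along x.
- scraper: Scraper block, 0.28 to 0.44 kg: red block with steel sole, 160 mm (x) x 30 (y) x 30 high, standing by itself; origin at the centre of its sole, z up. A wooden bar handle rises from the middle of its top. In use its axes line up with the station's, so that the handle leans out from under the guard towards the tray.
- handle_grip (a point): Point on the axis of the scraper's handle to grip, 72 mm up it. The handle starts at (0, 0, 30) mm of the scraper, is 95 mm long and leans 40 degrees from vertical towards -y: direction (0, -0.643, 0.766). It is 25 mm thick along x (grip across this) and 26 mm the other way.
- jam_jar: Amber glass jar, yellow cap, 68 mm across, 95 mm high; origin under its centre. Bystander.
- cocoa_tin: Tin with green label, 80 mm across, 110 mm high; origin under its centre. Bystander.
- carton: Cardboard carton 90 x 140 x 60 mm; origin under its centre. Bystander.
- piece1: Broken biscuit piece, brown with a chocolate end, pointed at the break, about 64 x 34 x 10 mm, 25 g, lying loose on the slab. Origin: centre of its underside, x along its length.
- piece2: Broken biscuit piece, brown with a chocolate end, pointed at the break, about 64 x 34 x 10 mm, 25 g, lying loose on the slab. Origin: centre of its underside, x along its length.
- piece3: Broken biscuit piece, brown with a chocolate end, pointed at the break, about 64 x 34 x 10 mm, 25 g, lying loose on the slab. Origin: centre of its underside, x along its length.
- piece4: Broken biscuit piece, brown with a chocolate end, pointed at the break, about 64 x 34 x 10 mm, 25 g, lying loose on the slab. Origin: centre of its underside, x along its length.
Not all that is in view belongs to the job. What is shaped like the piece4 but purple or red is not meant.

How it is judged (in metres and radians):
On the way, in this order (a step that is already met when the one before it is completed fails the run):
1. the whole scraper block is under the guard and pressed on the slab (more than 2 N) (y of scraper in the frame of station above 0.004 m and contact force between scraper and station above 2 N), for 0.1 s.
2. it is still pressed on the slab (more than 1 N) on its way, 40 to 80 mm out from the guard's edge (y of scraper in the frame of station between -0.09 and -0.05 m and contact force between scraper and station above 1 N), for 0.1 s.
3. it is still pressed on the slab (more than 1 N) near the open edge, 110 to 165 mm out from the guard's edge (y of scraper in the frame of station between -0.175 and -0.12 m and contact force between scraper and station above 1 N), for 0.1 s.
At the end, for the whole second after the job is handed in: All four pieces lie at rest in the waste tray (inside its walls, their centres below its rim), and the scraper stands upright (within 7 degrees) and at rest on the mat, its centre within 50 mm along and 70 mm across of the mat's centre (x of piece1 in the frame of waste_tray between -0.106 and 0.106 m and y of piece1 in the frame of waste_tray between -0.071 and 0.071 m and z of each of piece1, piece2, piece3, piece4 in the frame of waste_tray below 0.045 m and linear speed of each of piece1, piece2, piece3, piece4 below 0.03 m/s and x of piece2 in the frame of waste_tray between -0.106 and 0.106 m and y of piece2 in the frame of waste_tray between -0.071 and 0.071 m and x of piece3 in the frame of waste_tray between -0.106 and 0.106 m and y of piece3 in the frame of waste_tray between -0.071 and 0.071 m and x of piece4 in the frame of waste_tray between -0.106 and 0.106 m and y of piece4 in the frame of waste_tray between -0.071 and 0.071 m and x of scraper in the frame of mat between -0.05 and 0.05 m and y of scraper in the frame of mat between -0.07 and 0.07 m and z of scraper in the frame of mat below 0.012 m and angle between scraper's own z axis and vertical below 0.12 rad and linear speed of scraper below 0.02 m/s); the robot touches nothing.
It fails at once if the scraper is pressed harder than 15 N on the slab (contact force between scraper and station above 15 N).
It fails at once if the guard is bumped (more than 4 N) (contact force between guard and anything else above 4 N).
It fails at once if the fingers touch a biscuit piece (contact force between the fingers and piece1 above 0.5 N or contact force between the fingers and piece2 above 0.5 N or contact force between the fingers and piece3 above 0.5 N or contact force between the fingers and piece4 above 0.5 N).
It fails at once if the jar, tin or carton is moved more than 20 mm (distance of any of jam_jar, cocoa_tin, carton from where it was at the start of the episode above 0.02 m).
It also fails if it takes over 54 s, if anything falls off the work surface, if the arm or the gripper's body presses on something with over 40 N, if the wrist force passes 120 N, or if a joint passes its speed limit or range.

## Working session

There is one attempt and no reset: what is moved stays moved. The work goes in short steps, Python scripts to look and compute and a shell command to move; the robot and the scene stay as the last step left them, time stands still between calls to the robot, and variables do not carry over. Pictures are saved under pics/ and viewed, at most 10 in all, crops included, and the job is handed in when it is done.

```bash
mkdir -p pics; ls
python3 - <<'E'
from cell import manip, imaging
import cv2,pickle
s=manip.sense(); print({k:s[k] for k in ('t','tool_pos','orientation','ft_force','width')})
for n in('side','top'):
    f=imaging.grab_frame(n); pickle.dump(f,open(f'{n}0.pkl','wb'))
    cv2.imwrite(f'pics/{n}0.png',f['color'][:,:,::-1]); print(n,f['eye'],f['attitude'],f['fx'],f['fy'],f['cx'],f['cy'],f['distortion'])
E
```

```text
pics
{'t': 0.0, 'tool_pos': array([0.21676636, 0.53226574, 0.40371427]), 'orientation': array([[-9.26107433e-01,  3.77258360e-01, -1.07333165e-03],
       [ 3.77259691e-01,  9.26106103e-01, -1.61599719e-03],
       [ 3.84370546e-04, -1.90151178e-03, -9.99998118e-01]]), 'ft_force': array([-0.41617851,  0.12234635,  0.85828158]), 'width': 0.08510732314377824}
side [ 0.33362932 -0.81452896  0.86350576] [[ 0.96654946 -0.16483648  0.19649702]
 [-0.25555197 -0.68406502  0.68318976]
 [ 0.02180215 -0.71055189 -0.70330696]] 373.6808082762349 373.6808082762349 324.44131700348004 198.89290093765848 [-0.04594538  0.          0.          0.          0.        ]
top [ 0.50725812 -0.08536305  1.04174771] [[-0.01864363 -0.99854627  0.05057428]
 [-0.99981034  0.01890427  0.00468004]
 [-0.00562931 -0.05047743 -0.99870934]] 379.06812826172114 379.06812826172114 321.77499225821765 198.85950989373114 [-0.05617144  0.          0.          0.          0.        ]
```

View pics/top0.png

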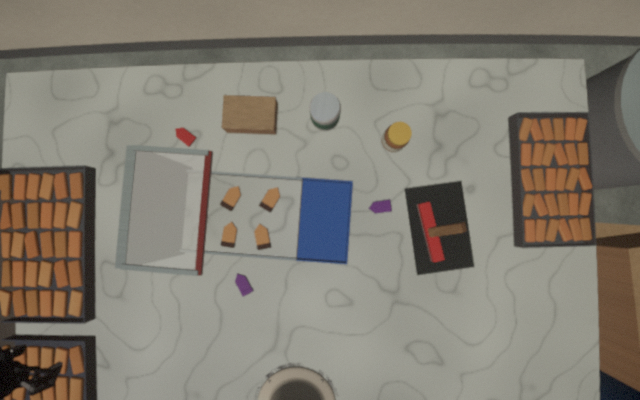

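View pics/side0.png

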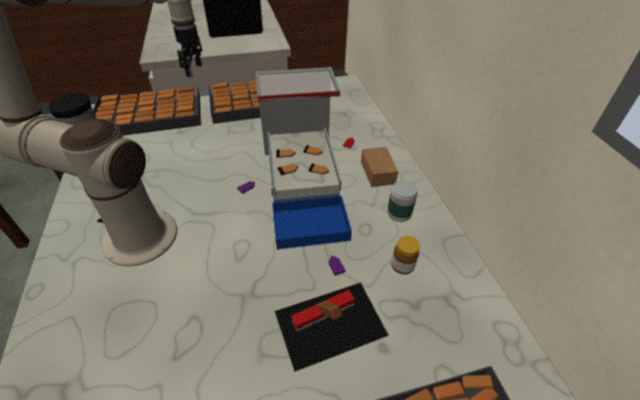

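The top view shows four brown/chocolate pieces on the slab at (232,197), (271,198), (229,233) and (263,236). These are the ones meant. The purple pieces (380,207), (244,285) and the red one (185,136) lie off the slab. The scraper is at (432,232) with its handle to the right, on the mat at (439,227). The tray is at (325,221) and the guard bar at (205,213).

```bash
cat > h.py <<'E'
import numpy as np,cv2,pickle
def world(f,us,vs,z=None):
    K=np.array([[f['fx'],0,f['cx']],[0,f['fy'],f['cy']],[0,0,1]])
    p=cv2.undistortPoints(np.stack([us,vs],1).astype(np.float64).reshape(-1,1,2),K,np.array(f['distortion']))[:,0]
    r=np.c_[p,np.ones(len(p))]; R=np.array(f['attitude']); e=np.array(f['eye'])
    if z is None:
        d=f['depth'][np.round(vs).astype(int),np.round(us).astype(int)]; return e+(r*d[:,None])@R.T
    w=r@R.T; return e+w*((z-e[2])/w[:,2])[:,None]
def seg(f,box,cond,z=None):
    u0,v0,u1,v1=box; m=np.zeros(f['depth'].shape,bool); m[v0:v1,u0:u1]=True
    hsv=cv2.cvtColor(f['color'],cv2.COLOR_RGB2HSV); m&=cond(hsv); v,u=np.nonzero(m)
    return world(f,u,v,z)
def rect(P):
    r=cv2.minAreaRect((P[:,:2]*1000).astype(np.float32)); return np.round(r[0],1),np.round(r[1],1),round(r[2],1)
E
python3 - <<'E'
from h import *
f=pickle.load(open('top0.pkl','rb'))
red=lambda h:((h[...,0]<6)|(h[...,0]>172))&(h[...,1]>170)&(h[...,2]>90)
P=seg(f,(405,180,475,280),red); print('scr',len(P),np.percentile(P[:,2],[5,50,95]),rect(P[P[:,2]>.025]))
P=seg(f,(405,180,475,280),red,.034); print('scr z34',rect(P))
blk=lambda h:h[...,2]<60
P=seg(f,(400,175,480,280),lambda h:h[...,2]<75,.004); print('mat',rect(P))
blue=lambda h:(abs(h[...,0].astype(int)-112)<14)&(h[...,1]>120)
P=seg(f,(285,165,365,275),blue); print('tray z',np.percentile(P[:,2],[2,50,98])); Q=P[P[:,2]>.035]; print(rect(Q))
P=seg(f,(285,165,365,275),blue,.045); print('tray@45',rect(P))
P=seg(f,(190,145,216,280),red); print('bar z',np.percentile(P[:,2],[2,50,98]),rect(P)); P=seg(f,(190,145,216,280),red,.32);print(rect(P))
v,u=np.mgrid[150:275:3,150:305:3]; P=world(f,u.ravel(),v.ravel()); 
for lo,hi in((.08,.095),(.095,.105),(.105,.118),(.118,.13)):
    m=(P[:,2]>lo)&(P[:,2]<hi); print(lo,m.sum())
print('slab pts',world(f,np.array([250,250,285,250]),np.array([215,186,215,248])).round(4))
# rims edges: columns
im=f['color'][150:280,110:480]; cv2.imwrite('pics/a.png',cv2.resize(im[:,:250],None,fx=3.2,fy=3.2,interpolation=2)[:,:,::-1])
E
```

```text
scr 323 [0.03115275 0.03441696 0.03750008] (array([ 508.1, -264.6]), array([330.6, 138.3]), 67.6)
scr z34 (array([ 465.3, -369.3]), array([154.3,  28.6]), 12.5)
mat (array([ 475.7, -400.4]), array([235.3, 156.7]), 6.6)
tray z [0.00090399 0.00491684 0.03467224]
(array([497.3, -94.8]), array([110.1, 206.7]), 84.9)
tray@45 (array([501. , -86.6]), array([127.2, 212.2]), 84.9)Traceback (most recent call last):
  File "<stdin>", line 11, in <module>
  File "h.py", line 12, in seg
    return world(f,u,v,z)
  File "h.py", line 4, in world
    p=cv2.undistortPoints(np.stack([us,vs],1).astype(np.float64).reshape(-1,1,2),K,np.array(f['distortion']))[:,0]
      ~~~~~~~~~~~~~~~~~~~^^^^^^^^^^^^^^^^^^^^^^^^^^^^^^^^^^^^^^^^^^^^^^^^^^^^^^^^^^^^^^^^^^^^^^^^^^^^^^^^^^^^
cv2.error: OpenCV(4.12.0) /io/opencv/modules/calib3d/src/undistort.dispatch.cpp:347: error: (-215:Assertion failed) CV_IS_MAT(_src) && CV_IS_MAT(_dst) && (_src->rows == 1 || _src->cols == 1) && (_dst->rows == 1 || _dst->cols == 1) && _src->cols + _src->rows - 1 == _dst->rows + _dst->cols - 1 && (CV_MAT_TYPE(_src->type) == CV_32FC2 || CV_MAT_TYPE(_src->type) == CV_64FC2) && (CV_MAT_TYPE(_dst->type) == CV_32FC2 || CV_MAT_TYPE(_dst->type) == CV_64FC2) in function 'cvUndistortPointsInternal'
```

Run:
```python
from h import *
f=pickle.load(open('top0.pkl','rb'))
red=lambda h:((h[...,0]<8)|(h[...,0]>170))&(h[...,1]>110)&(h[...,2]>60)
P=seg(f,(190,145,218,280),red); print('bar z',len(P),np.percentile(P[:,2],[2,50,98])); P=seg(f,(190,145,218,280),red,.32);print(rect(P))
print('slab pts',world(f,np.array([250,250,285,250,285]),np.array([215,186,215,245,190])).round(4))
# slab plane z per row profile at col 285
for c in(222,250,285): print(c,[(v,*(1000*world(f,np.array([c]),np.array([v]))[0]).round().astype(int)) for v in list(range(170,186))+list(range(246,266))])
im=f['color'][140:280,110:360]; cv2.imwrite('pics/a.png',cv2.resize(im,None,fx=3.2,fy=3.2,interpolation=2)[:,:,::-1])
```

```text
bar z 629 [0.31997536 0.32269664 0.32539958]
(array([522.9, 146.2]), array([ 10.8, 232.9]), 84.8)
slab pts [[0.518  0.0962 0.1118]
 [0.5896 0.0958 0.1107]
 [0.5164 0.0099 0.1127]
 [0.4446 0.0966 0.1138]
 [0.5779 0.0091 0.1123]]
222 [(170, np.int64(645), np.int64(195), np.int64(1)), (171, np.int64(627), np.int64(162), np.int64(124)), (172, np.int64(624), np.int64(162), np.int64(122)), (173, np.int64(622), np.int64(162), np.int64(122)), (174, np.int64(621), np.int64(166), np.int64(109)), (175, np.int64(618), np.int64(164), np.int64(114)), (176, np.int64(616), np.int64(165), np.int64(110)), (177, np.int64(613), np.int64(165), np.int64(112)), (178, np.int64(611), np.int64(165), np.int64(113)), (179, np.int64(609), np.int64(166), np.int64(109)), (180, np.int64(606), np.int64(165), np.int64(111)), (181, np.int64(603), np.int64(165), np.int64(111)), (182, np.int64(601), np.int64(165), np.int64(113)), (183, np.int64(507), np.int64(-85), np.int64(1042)), (184, np.int64(596), np.int64(165), np.int64(112)), (185, np.int64(593), np.int64(165), np.int64(112)), (246, np.int64(443), np.int64(167), 
[... 3924 characters left out ...]
2, np.int64(426), np.int64(11), np.int64(113)), (253, np.int64(423), np.int64(11), np.int64(111)), (254, np.int64(421), np.int64(11), np.int64(113)), (255, np.int64(419), np.int64(11), np.int64(111)), (256, np.int64(416), np.int64(12), np.int64(111)), (257, np.int64(415), np.int64(10), np.int64(123)), (258, np.int64(413), np.int64(10), np.int64(124)), (259, np.int64(410), np.int64(11), np.int64(121)), (260, np.int64(394), np.int64(23), np.int64(0)), (261, np.int64(391), np.int64(24), np.int64(-2)), (262, np.int64(389), np.int64(23), np.int64(1)), (263, np.int64(387), np.int64(23), np.int64(5)), (264, np.int64(383), np.int64(24), np.int64(-2)), (265, np.int64(381), np.int64(23), np.int64(1))]
```

View pics/a.png

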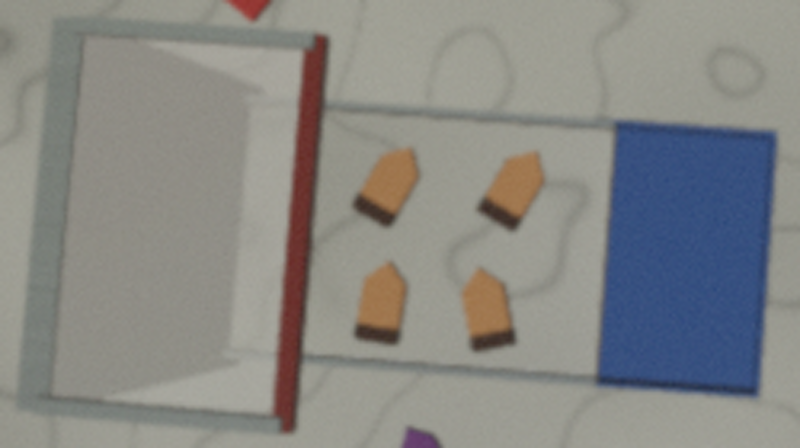

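The crop shows the four pieces at (388,187), (513,190), (381,304) and (489,309) between the rims. The hindmost corners are at about (355,205) and (355,340), just under the bar. The slab's open edge is at x≈605 and the red bar runs (320,35)–(285,430). Next I'll refine the scraper.

Run:
```python
from h import *
f=pickle.load(open('top0.pkl','rb'))
red=lambda h:((h[...,0]<8)|(h[...,0]>170))&(h[...,1]>140)&(h[...,2]>70)
P=seg(f,(405,180,475,280),red); Q=P[(P[:,2]>.028)&(P[:,2]<.042)&(P[:,1]<-.3)]; print(len(P),len(Q),rect(Q),np.median(Q,0))
wood=lambda h:(h[...,0]>5)&(h[...,0]<20)&(h[...,1]>60)&(h[...,2]>60)
W=seg(f,(430,215,475,245),wood); W=W[W[:,2]>.03]; print(len(W),rect(W),W[:,2].min(),W[:,2].max())
import numpy as np
for th in(12.5,10,8):
    a=np.radians(th); ex=np.array([np.cos(a),np.sin(a)]); d=(W[:,:2]*1000-[465.3,-369.3]); print(th,np.percentile(d@ex,[5,50,95]),np.percentile(d@[-ex[1],ex[0]],[3,97]))
im=f['color'][170:285,390:485]; cv2.imwrite('pics/b.png',cv2.resize(im,None,fx=5,fy=5,interpolation=2)[:,:,::-1])
```

```text
680 595 (array([ 466.3, -370.4]), array([159.3,  30.7]), 12.3) [ 0.46760388 -0.36939979  0.03438987]
364 (array([ 479. , -261.6]), array([354.7,  39.5]), 87.2) 0.038652063317688556 1.0417477098539905
12.5 [-10.22631929   0.96069736  12.42835647] [-66.25386858   4.89315696]
10 [-9.04769333  2.38249472 13.69913284] [-66.02645141   5.00043247]
8 [-8.35081578  3.2906812  14.93661848] [-65.75399557   4.7369993 ]
```

View pics/b.png

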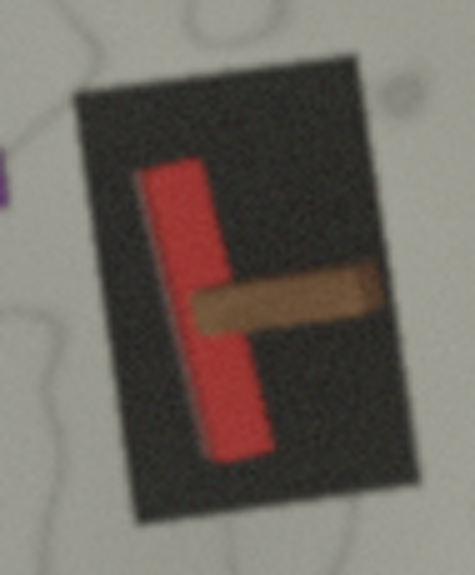

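The scraper (block (205,310), handle end (370,287) in the crop) is clearly resolved. Its origin is ≈(466,-370) with yaw 12.4°. Next, a helper that works out the shifts.

```bash
cat > rel.py <<'E'
# rel.py x y z(mm, TCP) yaw tilt(deg) -> shift/turn for jog from the measured pose; 'g' prefix: xyz is the grasp point
import sys,numpy as np
from scipy.spatial.transform import Rotation as R
from cell import manip
s=manip.sense(); a=sys.argv[1:]; g=a[0]=='g'; a=np.array(a[1:] if g else a,float)
def Rt(yaw,tilt):
    c,n=np.cos(np.radians(yaw)),np.sin(np.radians(yaw)); t=np.radians(tilt)
    y=np.array([c,n,0]); z=np.array([-n*np.sin(t),c*np.sin(t),-np.cos(t)]); return np.c_[np.cross(y,z),y,z]
T=Rt(*a[3:]); p=a[:3]-155*T[:,2]*g; R0=np.array(s['orientation'])
print('xyz',(R0.T@(p-s['tool_pos']*1000)).round(1),'turn',R.from_matrix(R0.T@T).as_rotvec().round(4))
print('t',s['t'],'tcp',(s['tool_pos']*1000).round(1),'joints',np.round(s['joint_pos'],0),'F',np.round(s['ft_force'],2),'w',round(s['width']*1000,1),'gf',round(float(np.max(s['grasp_force'])),1))
E
python3 rel.py 380 100 560 12.4 0
```

```text
xyz [-314.2 -339.1 -155.7] turn [-1.800e-03  5.000e-04  9.676e-01]
t 0.1 tcp [216.8 532.3 403.8] joints [ 56.   9.  92.  -0.  79. -12.] F [ 0.75  0.61 -0.28] w 85.6 gf 0.0
```

```bash
python3 -m jog '[{"xyz":[-314,-339,-156],"turn":[0,0,0.968],"gripper":1},{"xyz":[-314,-339,-156],"turn":[0,0,0.968],"gripper":1},{"xyz":[-314,-339,-156],"turn":[0,0,0.968],"gripper":1},{"xyz":[-314,-339,-156],"turn":[0,0,0.968],"gripper":1},{"xyz":[-314,-339,-156],"turn":[0,0,0.968],"gripper":1},{"xyz":[-314,-339,-156],"turn":[0,0,0.968],"gripper":1},{"xyz":[-314,-339,-156],"turn":[0,0,0.968],"gripper":1},{"xyz":[-314,-339,-156],"turn":[0,0,0.968],"gripper":1}]' 40; python3 rel.py 480 -380 430 12.4 40
```

```text
t: 0.9
tool_pos: [0.3504, 0.1761, 0.533]
orientation: [[-0.213, 0.977, 0.0], [0.977, 0.213, 0.0], [-0.0, 0.0, -1.0]]
ft_force: [1.4, -0.1, -0.4]
width: 0.0858
grasp_force: 0.0
xyz [-570.9    8.   103. ] turn [ 0.0007  0.6982 -0.0014]
t 0.9 tcp [350.4 176.1 533. ] joints [  9. -23. 106.  -0.  96.  -3.] F [ 1.4  -0.13 -0.36] w 85.8 gf 0.0
```

```bash
python3 -m jog '[{"xyz":[-571,8,103],"turn":[0,0.698,0],"gripper":1},{"xyz":[-571,8,103],"turn":[0,0.698,0],"gripper":1},{"xyz":[-571,8,103],"turn":[0,0.698,0],"gripper":1},{"xyz":[-571,8,103],"turn":[0,0.698,0],"gripper":1},{"xyz":[-571,8,103],"turn":[0,0.698,0],"gripper":1},{"xyz":[-571,8,103],"turn":[0,0.698,0],"gripper":1},{"xyz":[-571,8,103],"turn":[0,0.698,0],"gripper":1},{"xyz":[-571,8,103],"turn":[0,0.698,0],"gripper":1}]'; python3 rel.py 508 -563 269 12.4 40
```

```text
t: 1.7
tool_pos: [0.44, -0.2064, 0.461]
orientation: [[-0.163, 0.977, -0.137], [0.748, 0.213, 0.628], [0.643, -0.0, -0.766]]
ft_force: [0.7, 0.7, -0.1]
width: 0.0853
grasp_force: 0.0
xyz [-401.3   -9.5  -86.4] turn [ 0.0007 -0.0005 -0.0013]
t 1.7 tcp [ 440.  -206.4  461. ] joints [-45.   3.  95.  23. 115. -54.] F [ 0.66  0.75 -0.11] w 85.3 gf 0.0
```

```bash
python3 -m jog '[{"xyz":[-401,-9.5,-86],"turn":[0,0,0],"gripper":1},{"xyz":[-401,-9.5,-86],"turn":[0,0,0],"gripper":1},{"xyz":[-401,-9.5,-86],"turn":[0,0,0],"gripper":1},{"xyz":[-401,-9.5,-86],"turn":[0,0,0],"gripper":1},{"xyz":[-401,-9.5,-86],"turn":[0,0,0],"gripper":1},{"xyz":[-401,-9.5,-86],"turn":[0,0,0],"gripper":1},{"xyz":[-401,-9.5,-86],"turn":[0,0,0],"gripper":1},{"xyz":[-401,-9.5,-86],"turn":[0,0,0],"gripper":1}]'; python3 rel.py 508 -563 269 12.4 40
python3 - <<'E'
from cell import imaging
import cv2,pickle
f=imaging.grab_frame('side'); pickle.dump(f,open('side1.pkl','wb'))
cv2.imwrite('pics/s1.png',cv2.resize(f['color'][220:400,220:420],None,fx=3,fy=3,interpolation=2)[:,:,::-1])
E
```

```text
t: 2.5
tool_pos: [0.5066, -0.5529, 0.2731]
orientation: [[-0.164, 0.977, -0.138], [0.748, 0.214, 0.628], [0.643, -0.0, -0.766]]
ft_force: [1.2, -1.0, 0.6]
width: 0.0856
grasp_force: 0.0
xyz [-10.5  -0.8  -3.4] turn [ 0.0003 -0.0005 -0.0008]
t 2.5 tcp [ 506.6 -552.9  273.1] joints [-59.  55.  46.  13. 117. -69.] F [ 1.15 -0.99  0.65] w 85.6 gf 0.0
```

View pics/s1.png

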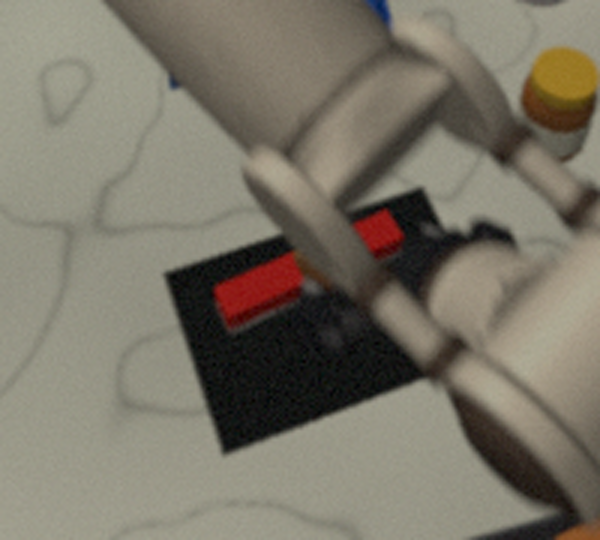

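The view shows the open fingers in line with the handle, above the mat, with the block at (305,265) in the crop. Descending along the handle.

```bash
python3 -m jog '[{"xyz":[-10,-0.8,20],"turn":[0,0,0],"gripper":1},{"xyz":[-10,-0.8,45],"turn":[0,0,0],"gripper":1},{"xyz":[-10,-0.8,70],"turn":[0,0,0],"gripper":1},{"xyz":[-10,-0.8,77],"turn":[0,0,0],"gripper":1},{"xyz":[-10,-0.8,77],"turn":[0,0,0],"gripper":1},{"xyz":[-10,-0.8,77],"turn":[0,0,0],"gripper":1}]'; python3 rel.py g 475.9 -415.2 89.2 12.4 40
```

```text
t: 3.15
tool_pos: [0.4972, -0.5114, 0.2106]
orientation: [[-0.165, 0.977, -0.137], [0.749, 0.214, 0.627], [0.641, 0.001, -0.767]]
ft_force: [0.4, 0.6, 0.2]
width: 0.0854
grasp_force: 0.0
xyz [-2.6 -0.1  1.3] turn [ 0.0008  0.0019 -0.0001]
t 3.15 tcp [ 497.2 -511.4  210.6] joints [-58.  52.  58.  13. 108. -70.] F [0.42 0.62 0.22] w 85.4 gf 0.0
```

```bash
python3 -m jog '[{"xyz":[-2.5,0,1.5],"turn":[0,0,0],"gripper":1},{"xyz":[-2.5,0,1.5],"turn":[0,0,0],"gripper":-1},{"xyz":[-2.5,0,1.5],"turn":[0,0,0],"gripper":-1},{"xyz":[-2.5,0,1.5],"turn":[0,0,0],"gripper":-1},{"xyz":[-2.5,0,1.5],"turn":[0,0,0],"gripper":-1},{"xyz":[-2.5,0,1.5],"turn":[0,0,0],"gripper":-1},{"xyz":[-2.5,0,1.5],"turn":[0,0,0],"gripper":-1},{"xyz":[-2.5,0,1.5],"turn":[0,0,0],"gripper":-1}]' 80;  python3 rel.py g 475.9 -415.2 289.2 12.4 40
```

```text
t: 3.95
tool_pos: [0.4971, -0.5118, 0.2069]
orientation: [[-0.164, 0.977, -0.138], [0.749, 0.214, 0.627], [0.642, -0.0, -0.766]]
ft_force: [-1.4, -1.2, 0.4]
width: 0.0241
grasp_force: 78.4
xyz [ 128.6   -0.  -154.5] turn [ 0.0002  0.0005 -0.0004]
t 3.95 tcp [ 497.1 -511.8  206.9] joints [-58.  53.  57.  13. 108. -71.] F [-1.37 -1.23  0.43] w 24.1 gf 78.4
```

```bash
python3 -m jog '[{"xyz":[6,0,-8],"turn":[0,0,0],"gripper":-1},{"xyz":[26,0,-30],"turn":[0,0,0],"gripper":-1},{"xyz":[52,0,-62],"turn":[0,0,0],"gripper":-1},{"xyz":[78,0,-93],"turn":[0,0,0],"gripper":-1},{"xyz":[103,0,-123],"turn":[0,0,0],"gripper":-1},{"xyz":[129,0,-154],"turn":[0,0,0],"gripper":-1},{"xyz":[129,0,-154],"turn":[0,0,0],"gripper":-1},{"xyz":[129,0,-154],"turn":[0,0,0],"gripper":-1}]'; python3 rel.py g 475.9 -415.2 289.2 -5.2 40;python3 - <<'E'
from cell import imaging
import cv2,pickle
f=imaging.grab_frame('side'); pickle.dump(f,open('side2.pkl','wb'))
cv2.imwrite('pics/s2.png',cv2.resize(f['color'][150:400,200:460],None,fx=2.3,fy=2.3,interpolation=2)[:,:,::-1])
E
```

```text
t: 4.75
tool_pos: [0.4973, -0.5118, 0.4083]
orientation: [[-0.165, 0.977, -0.137], [0.75, 0.214, 0.626], [0.641, 0.001, -0.768]]
ft_force: [-0.1, -0.5, -4.7]
width: 0.0242
grasp_force: 79.0
xyz [  2.8 -30.3   2.8] turn [-0.1962  0.0028  0.2356]
t 4.75 tcp [ 497.3 -511.8  408.3] joints [-58.  43.  50.  15. 124. -66.] F [-0.14 -0.46 -4.7 ] w 24.2 gf 79.0
```

View pics/s2.png

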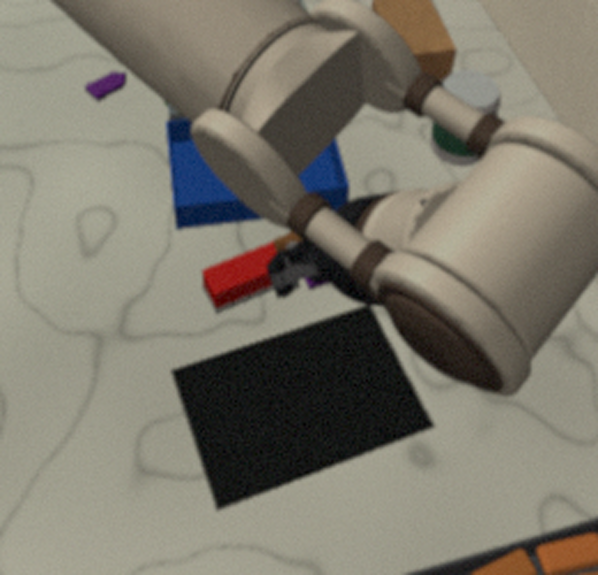

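Grip is good: the block hangs level at (240,275) in the crop, with the mat at (300,405). Adding scraper- and station-target modes to the helper.

```bash
cat > scr.py <<'E'
# scr.py u v z : scraper origin target in station plan coords (mm), sole height z; or: scr.py w x y z yaw in world
import sys,numpy as np
from scipy.spatial.transform import Rotation as R
from cell import manip
s=manip.sense(); a=sys.argv[1:]
def Rt(yaw,tilt):
    c,n=np.cos(np.radians(yaw)),np.sin(np.radians(yaw)); t=np.radians(tilt)
    y=np.array([c,n,0]); z=np.array([-n*np.sin(t),c*np.sin(t),-np.cos(t)]); return np.c_[np.cross(y,z),y,z]
off=Rt(12.4,40).T@np.array([466-497.1,-370+511.8,4-206.9])
O=np.array([523.3,150.5]);c,n=np.cos(np.radians(-5.2)),np.sin(np.radians(-5.2));S=np.array([[c,-n],[n,c]])
if a[0]=='w': x,y,z,yaw=map(float,a[1:]); p=np.array([x,y,z])
else: u,v,z=map(float,a); yaw=-5.2; p=np.r_[O+S@[u,v],z]
T=Rt(yaw,40); R0=np.array(s['orientation'])
print('xyz',(R0.T@(p-T@off-s['tool_pos']*1000)).round(1),'turn',R.from_matrix(R0.T@T).as_rotvec().round(4))
q=s['tool_pos']*1000+R0@off
print('t',round(s['t'],2),'scraper world',q.round(1),'station',(S.T@(q[:2]-O)).round(1),'joints',np.round(s['joint_pos'],0),'F',np.round(s['ft_force'],2),'w',round(s['width']*1000,1))
print('1mm up =',(R0.T@[0,0,1]).round(3),'10mm -y =',(R0.T@np.r_[-10*S[:,1],0]).round(2))
E
python3 scr.py -2 -150 175
```

```text
xyz [257.9  76.2 253.4] turn [-0.1977 -0.0008  0.2343]
t 4.8 scraper world [ 466.  -369.7  203.2] station [  -9.9 -523.2] joints [-58.  43.  50.  15. 124. -66.] F [ 0.91  0.28 -3.17] w 24.3
1mm up = [ 0.643 -0.001 -0.765] 10mm -y = [-7.3  -3.02 -6.13]
```

```bash
python3 -m jog '[{"xyz":[30,9,29],"turn":[-0.024,0,0.028],"gripper":-1},{"xyz":[62,18,61],"turn":[-0.05,0,0.058],"gripper":-1},{"xyz":[95,28,93],"turn":[-0.075,0,0.088],"gripper":-1},{"xyz":[127,38,125],"turn":[-0.1,0,0.117],"gripper":-1},{"xyz":[160,47,157],"turn":[-0.125,0,0.147],"gripper":-1},{"xyz":[193,57,189],"turn":[-0.15,0,0.176],"gripper":-1},{"xyz":[225,66,221],"turn":[-0.174,0,0.205],"gripper":-1},{"xyz":[258,76,253],"turn":[-0.198,-0.001,0.234],"gripper":-1}]'; python3 scr.py -2 -110 150; python3 scr.py -2 28 134
```

```text
t: 5.6
tool_pos: [0.4931, -0.1414, 0.3765]
orientation: [[0.073, 0.996, 0.057], [0.762, -0.092, 0.641], [0.644, -0.004, -0.765]]
ft_force: [1.3, 0.7, -2.6]
width: 0.0243
grasp_force: 79.0
xyz [14.1  1.6 42.7] turn [-0.0016 -0.0012 -0.0038]
t 5.6 scraper world [505.9   3.5 173.8] station [  -4. -148.] joints [-38.   6. 101.  33.  96. -36.] F [ 1.35  0.7  -2.62] w 24.3
1mm up = [ 0.644 -0.004 -0.765] 10mm -y = [-7.65  0.02 -6.44]
xyz [109.4   1.4 143.8] turn [-0.0016 -0.0012 -0.0038]
t 5.6 scraper world [505.9   3.5 173.8] station [  -4. -148.] joints [-38.   6. 101.  33.  96. -36.] F [ 1.35  0.7  -2.62] w 24.3
1mm up = [ 0.644 -0.004 -0.765] 10mm -y = [-7.65  0.02 -6.44]
```

```bash
python3 -m jog '[{"xyz":[7,1.5,21],"turn":[-0.0015,-0.001,-0.004],"gripper":-1},{"xyz":[14,1.5,43],"turn":[-0.0015,-0.001,-0.004],"gripper":-1},{"xyz":[29,1.5,60],"turn":[-0.0015,-0.001,-0.004],"gripper":-1},{"xyz":[45,1.5,76],"turn":[-0.0015,-0.001,-0.004],"gripper":-1},{"xyz":[61,1.5,93],"turn":[-0.0015,-0.001,-0.004],"gripper":-1},{"xyz":[61,1.5,93],"turn":[-0.0015,-0.001,-0.004],"gripper":-1}]'; python3 scr.py -2 28 134;python3 - <<'E'
from cell import imaging
import cv2,pickle
f=imaging.grab_frame('side'); pickle.dump(f,open('side3.pkl','wb'))
cv2.imwrite('pics/s3.png',cv2.resize(f['color'][50:220,200:400],None,fx=3.5,fy=3.5,interpolation=2)[:,:,::-1])
E
```

```text
t: 6.2
tool_pos: [0.504, -0.035, 0.3442]
orientation: [[0.066, 0.996, 0.054], [0.763, -0.085, 0.641], [0.643, -0.001, -0.766]]
ft_force: [-1.3, 0.0, -2.9]
width: 0.0239
grasp_force: 79.6
xyz [48.4  0.7 50.2] turn [-0.0048 -0.0003  0.0035]
t 6.2 scraper world [516.1 109.7 141.4] station [ -3.5 -41.3] joints [-27.   5. 107.  37.  87. -31.] F [-1.29  0.02 -2.92] w 23.9
1mm up = [ 0.643 -0.001 -0.766] 10mm -y = [-7.66 -0.06 -6.43]
```

View pics/s3.png

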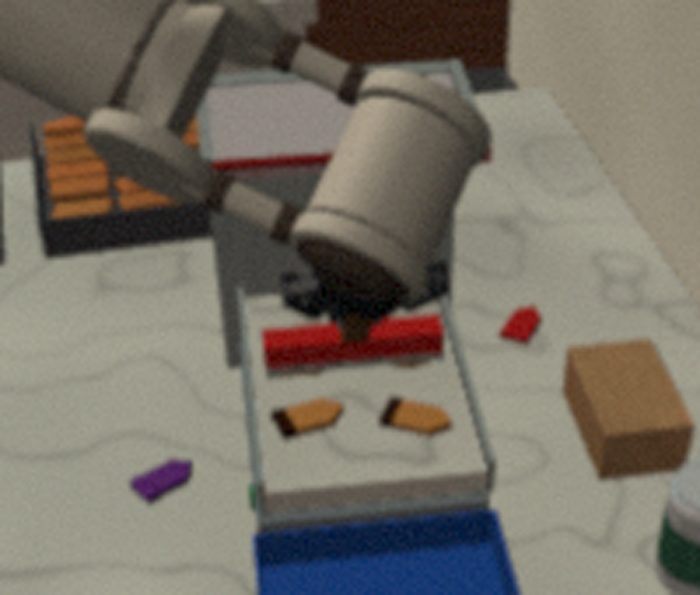

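The block at (353,340) sits inside the rims above the slab, below the bar line. The front two pieces are at (308,415) and (417,413). Moving further in.

```bash
python3 -m jog '[{"xyz":[16,0.7,17],"turn":[-0.005,0,0.0035],"gripper":-1},{"xyz":[32,0.7,34],"turn":[-0.005,0,0.0035],"gripper":-1},{"xyz":[48,0.7,50],"turn":[-0.005,0,0.0035],"gripper":-1},{"xyz":[48,0.7,50],"turn":[-0.005,0,0.0035],"gripper":-1},{"xyz":[48,0.7,50],"turn":[-0.005,0,0.0035],"gripper":-1}]'; python3 scr.py -2 48 118; python3 scr.py -2 48 115
```

```text
t: 6.75
tool_pos: [0.5118, 0.0305, 0.3387]
orientation: [[0.069, 0.996, 0.064], [0.764, -0.094, 0.638], [0.641, 0.005, -0.768]]
ft_force: [1.2, -0.4, -3.1]
width: 0.0239
grasp_force: 79.6
xyz [ 6.5 -1.7 28.6] turn [0.0056 0.0024 0.0004]
t 6.75 scraper world [526.4 174.4 135.5] station [ 0.9 24.1] joints [-20.   5. 108.  39.  81. -25.] F [ 1.21 -0.4  -3.11] w 23.9
1mm up = [ 0.641  0.005 -0.768] 10mm -y = [-7.68  0.03 -6.41]
xyz [ 4.6 -1.7 31. ] turn [0.0056 0.0024 0.0004]
t 6.75 scraper world [526.4 174.4 135.5] station [ 0.9 24.1] joints [-20.   5. 108.  39.  81. -25.] F [ 1.21 -0.4  -3.11] w 23.9
1mm up = [ 0.641  0.005 -0.768] 10mm -y = [-7.68  0.03 -6.41]
```

Run:
```python
from cell import imaging
from h import *
f=imaging.grab_frame('side'); pickle.dump(f,open('side4.pkl','wb'))
g=imaging.grab_frame('top'); pickle.dump(g,open('top4.pkl','wb'))
a=cv2.resize(f['color'][50:200,220:380],None,fx=2.5,fy=2.5,interpolation=2); b=cv2.resize(g['color'][140:290,150:310],None,fx=2.5,fy=2.5,interpolation=2)
cv2.imwrite('pics/s4.png',np.hstack([a,b])[:,:,::-1])
```

```text
(no output)
```

View pics/s4.png

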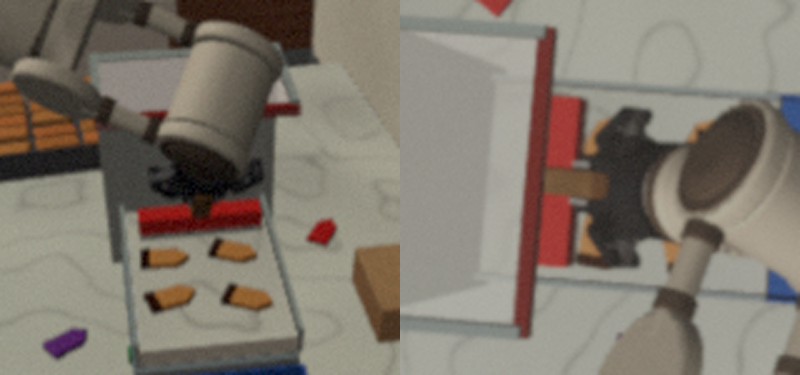

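The side view (left) shows the block at (200,217) behind all four pieces (163,258), (233,250), (170,297), (246,297). The top view (right) shows wrist and gripper well clear of the bar at (540,180). Moving back and down.

```bash
python3 -m jog '[{"xyz":[2,-1,8],"turn":[0.002,0.001,0],"gripper":-1},{"xyz":[4,-1.7,17],"turn":[0.004,0.002,0],"gripper":-1},{"xyz":[6.5,-1.7,28.5],"turn":[0.005,0.002,0],"gripper":-1},{"xyz":[6.5,-1.7,28.5],"turn":[0.005,0.002,0],"gripper":-1},{"xyz":[6.5,-1.7,28.5],"turn":[0.005,0.002,0],"gripper":-1},{"xyz":[6.5,-1.7,28.5],"turn":[0.005,0.002,0],"gripper":-1}]'; python3 scr.py -2 48 114
python3 - <<'E'
from cell import manip,imaging
for i in range(4): imaging.grab_frame('top'); print(manip.sense()['ft_force'].round(2))
E
```

```text
t: 7.45
tool_pos: [0.513, 0.0542, 0.3223]
orientation: [[0.067, 0.996, 0.061], [0.763, -0.091, 0.64], [0.643, 0.003, -0.766]]
ft_force: [0.9, 0.8, -3.5]
width: 0.024
grasp_force: 79.7
xyz [-3.7 -0.5  3.9] turn [0.0027 0.     0.002 ]
t 7.45 scraper world [526.9 198.7 119.4] station [-0.8 48.3] joints [-17.   6. 109.  40.  79. -25.] F [ 0.93  0.77 -3.48] w 24.0
1mm up = [ 0.643  0.003 -0.766] 10mm -y = [-7.66  0.   -6.43]
[-1.15  0.27 -2.64]
[ 0.18 -0.22 -2.51]
[ 0.16  0.93 -3.17]
[-0.19 -0.56 -3.33]
```

```bash
cat > avg.py <<'E'
from cell import manip,imaging
import numpy as np
F=[]
for i in range(5): imaging.grab_frame('top'); s=manip.sense(); F.append(s['ft_force'])
print('t %.2f'%s['t'],'F',np.mean(F,0).round(2),'tcp',(s['tool_pos']*1000).round(1))
E
python3 -m jog '[{"xyz":[-1.9,0,2.3],"turn":[0,0,0],"gripper":-1},{"xyz":[-1.9,0,2.3],"turn":[0,0,0],"gripper":-1},{"xyz":[-1.9,0,2.3],"turn":[0,0,0],"gripper":-1}]' >/dev/null; python3 avg.py
python3 -m jog '[{"xyz":[-1.3,0,1.5],"turn":[0,0,0],"gripper":-1},{"xyz":[-1.3,0,1.5],"turn":[0,0,0],"gripper":-1},{"xyz":[-1.3,0,1.5],"turn":[0,0,0],"gripper":-1}]' >/dev/null; python3 avg.py
```

```text
t 8.20 F [ 0.1  -0.12 -3.21] tcp [512.9  54.2 319.2]
t 8.75 F [-0.39 -0.28 -3.03] tcp [512.9  54.2 317.2]
```

```bash
python3 -m jog '[{"xyz":[-1.3,0,1.5],"turn":[0,0,0],"gripper":-1},{"xyz":[-1.3,0,1.5],"turn":[0,0,0],"gripper":-1},{"xyz":[-1.3,0,1.5],"turn":[0,0,0],"gripper":-1}]' >/dev/null; python3 avg.py
python3 -m jog '[{"xyz":[-1,0,1.1],"turn":[0,0,0],"gripper":-1},{"xyz":[-1,0,1.1],"turn":[0,0,0],"gripper":-1},{"xyz":[-1,0,1.1],"turn":[0,0,0],"gripper":-1}]' >/dev/null; python3 avg.py
```

```text
t 9.30 F [-0.25 -0.48 -3.01] tcp [512.9  54.1 315.2]
t 9.85 F [ 0.09 -0.02 -2.77] tcp [512.9  54.1 313.7]
```

```bash
python3 -m jog '[{"xyz":[-1,0,1.1],"turn":[0,0,0],"gripper":-1},{"xyz":[-1,0,1.1],"turn":[0,0,0],"gripper":-1},{"xyz":[-1,0,1.1],"turn":[0,0,0],"gripper":-1}]' >/dev/null; python3 avg.py
python3 -m jog '[{"xyz":[-1,0,1.1],"turn":[0,0,0],"gripper":-1},{"xyz":[-1,0,1.1],"turn":[0,0,0],"gripper":-1},{"xyz":[-1,0,1.1],"turn":[0,0,0],"gripper":-1}]' >/dev/null; python3 avg.py
```

```text
t 10.40 F [ 0.01 -0.22 -1.03] tcp [512.9  54.  312.3]
t 10.95 F [ 0.74 -0.43  0.65] tcp [512.9  53.9 310.8]
```

Contact found, now at about 3.8 N. Pressing to about 6 N, then starting the draw.

```bash
python3 -m jog '[{"xyz":[-1.2,0,1.4],"turn":[0,0,0],"gripper":-1},{"xyz":[-1.2,0,1.4],"turn":[0,0,0],"gripper":-1},{"xyz":[-1.2,0,1.4],"turn":[0,0,0],"gripper":-1}]' >/dev/null; python3 avg.py; python3 scr.py -2 -172 110
```

```text
t 11.50 F [ 0.56 -0.64  4.11] tcp [513.   53.9 309. ]
xyz [-166.1   -0.4 -144.4] turn [ 0.0029 -0.0002  0.0017]
t 11.5 scraper world [527.  198.5 106.2] station [-0.7 48.1] joints [-17.   7. 109.  40.  77. -26.] F [0.94 0.11 3.98] w 24.2
1mm up = [ 0.643  0.003 -0.766] 10mm -y = [-7.66  0.01 -6.43]
```

```bash
python3 -m jog '[{"xyz":[-2.3,0,-1.9],"turn":[0,0,0],"gripper":-1},{"xyz":[-6,0,-5],"turn":[0,0,0],"gripper":-1},{"xyz":[-10.7,0,-9],"turn":[0,0,0],"gripper":-1},{"xyz":[-15.3,0,-12.9],"turn":[0,0,0],"gripper":-1},{"xyz":[-19.9,0,-16.7],"turn":[0,0,0],"gripper":-1},{"xyz":[-24.5,0,-20.6],"turn":[0,0,0],"gripper":-1},{"xyz":[-29.1,0,-24.4],"turn":[0,0,0],"gripper":-1},{"xyz":[-33.7,0,-28.3],"turn":[0,0,0],"gripper":-1}]'; python3 avg.py; python3 scr.py -2 -172 106
```

```text
t: 12.3
tool_pos: [0.5088, 0.0096, 0.3088]
orientation: [[0.068, 0.996, 0.061], [0.763, -0.091, 0.64], [0.643, 0.003, -0.766]]
ft_force: [0.9, 2.8, 4.0]
width: 0.0241
grasp_force: 80.0
t 12.55 F [-0.62 -0.96  3.99] tcp [508.9   9.6 308.9]
xyz [-134.7   -0.5 -112.5] turn [0.0028 0.0019 0.002 ]
t 12.55 scraper world [522.8 153.7 105.8] station [-0.8  3.1] joints [-22.   7. 109.  39.  80. -29.] F [-1.24 -1.67  4.4 ] w 24.5
1mm up = [ 0.641  0.003 -0.767] 10mm -y = [-7.67  0.   -6.41]
```

```bash
python3 -m jog '[{"xyz":[-3.8,0,-3.2],"turn":[0,0,0],"gripper":-1},{"xyz":[-9.2,0,-7.7],"turn":[0,0,0],"gripper":-1},{"xyz":[-15.3,0,-12.9],"turn":[0,0,0],"gripper":-1},{"xyz":[-21.5,0,-18],"turn":[0,0,0],"gripper":-1},{"xyz":[-27.6,0,-23.1],"turn":[0,0,0],"gripper":-1},{"xyz":[-33.7,0,-28.3],"turn":[0,0,0],"gripper":-1},{"xyz":[-39.9,0,-33.4],"turn":[0,0,0],"gripper":-1},{"xyz":[-46,0,-38.5],"turn":[0,0,0],"gripper":-1}]'; python3 avg.py; python3 scr.py -2 -172 106
```

```text
t: 13.35
tool_pos: [0.5033, -0.0503, 0.3087]
orientation: [[0.068, 0.996, 0.061], [0.763, -0.091, 0.64], [0.643, 0.003, -0.766]]
ft_force: [1.1, 3.5, 3.5]
width: 0.0244
grasp_force: 80.1
t 13.60 F [-1.01 -1.89  4.56] tcp [503.5 -50.4 308.9]
xyz [-88.6  -0.5 -73.9] turn [0.0029 0.0026 0.002 ]
t 13.6 scraper world [517.4  93.6 105.6] station [ -0.7 -57.2] joints [-29.   8. 108.  36.  84. -34.] F [-1.19 -3.99  4.59] w 23.8
1mm up = [ 0.641  0.003 -0.768] 10mm -y = [-7.68  0.   -6.41]
```

```bash
python3 -m jog '[{"xyz":[-3.8,0,-3.2],"turn":[0,0,0],"gripper":-1},{"xyz":[-9.2,0,-7.7],"turn":[0,0,0],"gripper":-1},{"xyz":[-15.3,0,-12.9],"turn":[0,0,0],"gripper":-1},{"xyz":[-21.5,0,-18],"turn":[0,0,0],"gripper":-1},{"xyz":[-27.6,0,-23.1],"turn":[0,0,0],"gripper":-1},{"xyz":[-33.7,0,-28.3],"turn":[0,0,0],"gripper":-1},{"xyz":[-39.9,0,-33.4],"turn":[0,0,0],"gripper":-1},{"xyz":[-46,0,-38.5],"turn":[0,0,0],"gripper":-1}]'; python3 avg.py; python3 scr.py -2 -172 106
python3 - <<'E'
from cell import imaging
from h import *
f=imaging.grab_frame('side')
cv2.imwrite('pics/s5.png',cv2.resize(f['color'][90:260,230:400],None,fx=3.4,fy=3.4,interpolation=2)[:,:,::-1])
E
```

```text
t: 14.4
tool_pos: [0.4978, -0.1101, 0.3087]
orientation: [[0.068, 0.996, 0.061], [0.763, -0.091, 0.64], [0.643, 0.003, -0.766]]
ft_force: [0.2, 3.2, 3.6]
width: 0.0241
grasp_force: 80.0
t 14.65 F [-0.87 -1.9   4.85] tcp [ 498.  -110.1  309. ]
xyz [-42.5  -0.5 -35.4] turn [0.0029 0.0027 0.002 ]
t 14.65 scraper world [511.9  33.8 105.7] station [  -0.7 -117.3] joints [-35.  10. 106.  34.  87. -38.] F [-0.16 -3.44  4.93] w 24.4
1mm up = [ 0.641  0.004 -0.768] 10mm -y = [-7.68  0.   -6.41]
```

View pics/s5.png

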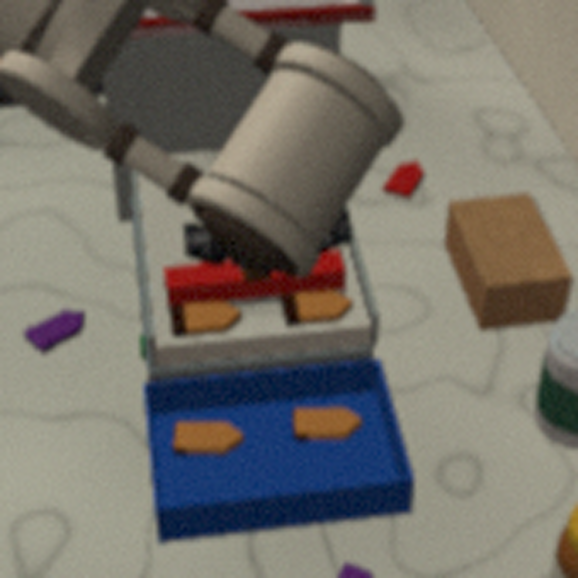

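Two pieces are in the tray at (208,437) and (327,422). The other two, at (206,316) and (318,305), are against the block's front. Continuing to the edge.

```bash
python3 -m jog '[{"xyz":[-3.8,0,-3.2],"turn":[0,0,0],"gripper":-1},{"xyz":[-9.2,0,-7.7],"turn":[0,0,0],"gripper":-1},{"xyz":[-15.3,0,-12.9],"turn":[0,0,0],"gripper":-1},{"xyz":[-21.5,0,-18],"turn":[0,0,0],"gripper":-1},{"xyz":[-27.6,0,-23.1],"turn":[0,0,0],"gripper":-1},{"xyz":[-33.7,0,-28.3],"turn":[0,0,0],"gripper":-1},{"xyz":[-39.9,0,-33.4],"turn":[0,0,0],"gripper":-1},{"xyz":[-41,0,-34.3],"turn":[0,0,0],"gripper":-1}]'; python3 avg.py; python3 scr.py -2 -172 106
python3 - <<'E'
from cell import imaging
from h import *
f=imaging.grab_frame('side')
cv2.imwrite('pics/s6.png',cv2.resize(f['color'][110:260,240:380],None,fx=3.4,fy=3.4,interpolation=2)[:,:,::-1])
E
```

```text
t: 15.5
tool_pos: [0.493, -0.1636, 0.3087]
orientation: [[0.069, 0.996, 0.061], [0.763, -0.092, 0.64], [0.643, 0.003, -0.766]]
ft_force: [1.0, 3.0, 4.6]
width: 0.0242
grasp_force: 80.1
t 15.75 F [-0.02  0.03  4.79] tcp [ 493.1 -162.9  308.8]
xyz [-1.7 -0.4 -1.5] turn [0.0028 0.0017 0.0019]
t 15.75 scraper world [507.1 -18.8 105.7] station [  -0.8 -170. ] joints [-40.  12. 103.  32.  90. -42.] F [-0.23 -1.17  4.83] w 24.5
1mm up = [ 0.641  0.003 -0.767] 10mm -y = [-7.67  0.   -6.41]
```

View pics/s6.png

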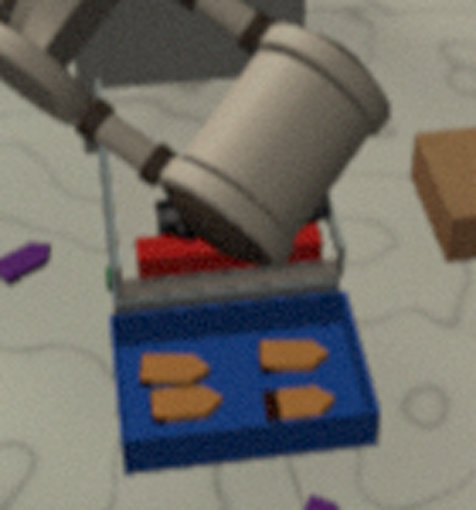

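All four pieces lie in the tray, at (173,368), (186,403), (293,354) and (300,402). Lifting and returning the scraper.

```bash
python3 -m jog '[{"xyz":[6,0,-8],"turn":[0,0,0],"gripper":-1},{"xyz":[20,0,-24],"turn":[0,0,0],"gripper":-1},{"xyz":[39,0,-46],"turn":[0,0,0],"gripper":-1},{"xyz":[51,0,-61],"turn":[0,0,0],"gripper":-1},{"xyz":[51,0,-61],"turn":[0,0,0],"gripper":-1},{"xyz":[51,0,-61],"turn":[0,0,0],"gripper":-1}]'; python3 scr.py w 466 -370 130 12.4
```

```text
t: 16.4
tool_pos: [0.4926, -0.1627, 0.3873]
orientation: [[0.068, 0.996, 0.06], [0.764, -0.091, 0.639], [0.642, 0.002, -0.767]]
ft_force: [0.6, -1.2, -3.6]
width: 0.0239
grasp_force: 79.7
xyz [-301.3   36.1 -181. ] turn [ 0.1993  0.002  -0.2342]
t 16.4 scraper world [506.4 -18.5 184.2] station [  -1.6 -169.8] joints [-40.   7. 100.  32.  98. -37.] F [ 0.56 -1.19 -3.57] w 23.9
1mm up = [ 0.642  0.002 -0.767] 10mm -y = [-7.67  0.   -6.42]
```

```bash
python3 -m jog '[{"xyz":[-25,3,-15],"turn":[0.016,0,-0.019],"gripper":-1},{"xyz":[-65,8,-39],"turn":[0.043,0,-0.05],"gripper":-1},{"xyz":[-105,12,-63],"turn":[0.07,0.001,-0.082],"gripper":-1},{"xyz":[-145,17,-87],"turn":[0.096,0.001,-0.113],"gripper":-1},{"xyz":[-185,22,-111],"turn":[0.122,0.001,-0.144],"gripper":-1},{"xyz":[-225,27,-135],"turn":[0.149,0.001,-0.175],"gripper":-1},{"xyz":[-265,32,-159],"turn":[0.175,0.002,-0.206],"gripper":-1},{"xyz":[-301,36,-181],"turn":[0.199,0.002,-0.234],"gripper":-1}]' >/dev/null; python3 avg.py; python3 scr.py w 466 -370 20 12.4
```

```text
t 17.45 F [-0.93 -0.24 -3.34] tcp [ 497.2 -511.1  331. ]
xyz [-70.3  -0.3  82.1] turn [ 0.0006 -0.0046 -0.0002]
t 17.45 scraper world [ 466.1 -368.4  128.8] station [ -10.  -521.9] joints [-58.  45.  55.  14. 118. -68.] F [ 0.29  0.09 -2.61] w 24.3
1mm up = [ 0.646  0.    -0.763] 10mm -y = [-7.27 -3.02 -6.16]
```

```bash
python3 -m jog '[{"xyz":[-14,0,16],"turn":[0,-0.002,0],"gripper":-1},{"xyz":[-32,0,37],"turn":[0,-0.004,0],"gripper":-1},{"xyz":[-50,0,58],"turn":[0,-0.004,0],"gripper":-1},{"xyz":[-64,0,75],"turn":[0,-0.0045,0],"gripper":-1},{"xyz":[-70,0,82],"turn":[0,-0.0045,0],"gripper":-1},{"xyz":[-70,0,82],"turn":[0,-0.0045,0],"gripper":-1},{"xyz":[-70,0,82],"turn":[0,-0.0045,0],"gripper":-1},{"xyz":[-70,0,82],"turn":[0,-0.0045,0],"gripper":-1}]' >/dev/null; python3 avg.py; python3 scr.py w 466 -370 6 12.4
```

```text
t 18.50 F [-0.23  0.01 -3.14] tcp [ 497.6 -512.4  226.2]
xyz [-10.6  -0.4  13.8] turn [0.0014 0.004  0.0006]
t 18.5 scraper world [ 467.1 -371.3   22.8] station [  -8.7 -524.7] joints [-58.  51.  57.  13. 109. -70.] F [-0.31 -0.04 -2.9 ] w 23.8
1mm up = [ 0.64   0.001 -0.769] 10mm -y = [-7.32 -3.02 -6.1 ]
```

```bash
python3 -m jog '[{"xyz":[-4,0,5],"turn":[0,0.002,0],"gripper":-1},{"xyz":[-8,0,10],"turn":[0,0.003,0],"gripper":-1},{"xyz":[-10.6,0,13.8],"turn":[0,0.003,0],"gripper":-1},{"xyz":[-10.6,0,13.8],"turn":[0,0.003,0],"gripper":-1},{"xyz":[-10.6,0,13.8],"turn":[0,0.003,0],"gripper":-1}]' >/dev/null; python3 avg.py; python3 scr.py w 466 -370 4 12.4; python3 -m jog '[{"xyz":[-0.6,0,0.8],"turn":[0,0,0],"gripper":-1},{"xyz":[-0.6,0,0.8],"turn":[0,0,0],"gripper":-1},{"xyz":[-0.6,0,0.8],"turn":[0,0,0],"gripper":-1}]' >/dev/null; python3 avg.py;python3 scr.py w 466 -370 4 12.4
```

```text
t 19.25 F [-0.24  0.07 -2.79] tcp [ 497.4 -511.4  208.1]
xyz [-1.  -0.4  0.8] turn [ 0.001  -0.      0.0005]
t 19.25 scraper world [ 466.6 -369.6    5.2] station [  -9.3 -523.1] joints [-58.  53.  57.  13. 108. -71.] F [-0.34 -0.66 -2.98] w 24.2
1mm up = [ 0.643  0.001 -0.766] 10mm -y = [-7.3  -3.02 -6.13]
t 19.80 F [ 0.64 -0.47 -0.58] tcp [ 497.5 -511.5  207.5]
xyz [-0.5 -0.4  0.3] turn [0.0012 0.0003 0.0006]
t 19.8 scraper world [ 466.7 -369.7    4.6] station [  -9.2 -523.2] joints [-58.  53.  57.  13. 108. -71.] F [ 0.88 -0.37 -0.57] w 24.1
1mm up = [ 0.643  0.001 -0.766] 10mm -y = [-7.3  -3.02 -6.13]
```

In contact with the mat. One half-millimetre more, then opening.

```bash
python3 -m jog '[{"xyz":[-0.3,0,0.4],"turn":[0,0,0],"gripper":-1},{"xyz":[-0.3,0,0.4],"turn":[0,0,0],"gripper":-1},{"xyz":[-0.3,0,0.4],"turn":[0,0,0],"gripper":1},{"xyz":[-0.3,0,0.4],"turn":[0,0,0],"gripper":1},{"xyz":[-0.3,0,0.4],"turn":[0,0,0],"gripper":1},{"xyz":[-0.3,0,0.4],"turn":[0,0,0],"gripper":1},{"xyz":[-0.3,0,0.4],"turn":[0,0,0],"gripper":1},{"xyz":[-0.3,0,0.4],"turn":[0,0,0],"gripper":1}]'; python3 avg.py
python3 -m jog '[{"xyz":[0,0,-8],"turn":[0,0,0],"gripper":1},{"xyz":[0,0,-25],"turn":[0,0,0],"gripper":1},{"xyz":[0,0,-50],"turn":[0,0,0],"gripper":1},{"xyz":[0,0,-80],"turn":[0,0,0],"gripper":1},{"xyz":[60,0,-140],"turn":[0,0,0],"gripper":1},{"xyz":[90,0,-170],"turn":[0,0,0],"gripper":1},{"xyz":[110,0,-190],"turn":[0,0,0],"gripper":1},{"xyz":[110,0,-190],"turn":[0,0,0],"gripper":1}]'; python3 avg.py
python3 - <<'E'
from cell import imaging
from h import *
f=imaging.grab_frame('top')
red=lambda h:((h[...,0]<8)|(h[...,0]>170))&(h[...,1]>140)&(h[...,2]>70)
P=seg(f,(405,180,475,280),red); print(len(P),'z',np.median(P[:,2]),rect(P[(P[:,2]>.028)&(P[:,2]<.042)]))
wood=lambda h:(h[...,0]>5)&(h[...,0]<20)&(h[...,1]>60)&(h[...,2]>60)
for b in((300,180,352,262),(205,170,298,262)):
    W=seg(f,b,wood); print(len(W),len(W) and np.percentile(W,[5,50,95],axis=0).round(3))
E
```

```text
t: 20.6
tool_pos: [0.4974, -0.5114, 0.2066]
orientation: [[-0.165, 0.977, -0.137], [0.748, 0.214, 0.628], [0.643, 0.001, -0.766]]
ft_force: [0.2, 0.0, -0.5]
width: 0.0854
grasp_force: 0.0
t 20.85 F [-0.02  0.42  0.24] tcp [ 497.4 -511.4  206.7]
t: 21.65
tool_pos: [0.5053, -0.5483, 0.4337]
orientation: [[-0.171, 0.977, -0.131], [0.755, 0.215, 0.619], [0.633, 0.006, -0.774]]
ft_force: [-0.2, 0.0, 0.8]
width: 0.0848
grasp_force: 0.0
t 21.90 F [-0.03 -0.1  -0.27] tcp [ 505.2 -548.6  420.2]
675 z 0.03446344805659973 (array([ 467.6, -372.2]), array([160.3,  32.2]), 13.2)
900 [[ 0.427 -0.116  0.011]
 [ 0.473 -0.065  0.015]
 [ 0.572 -0.032  0.018]]
26 [[0.491 0.133 0.317]
 [0.556 0.137 0.319]
 [0.601 0.143 0.321]]
```

```bash
python3 -c "from cell import sign_off; print(sign_off())"
```

```text
the job is handed in; nothing more can be done
None
```

The job is handed in at about 22 s: all four biscuit pieces are in the blue tray, and the scraper stands upright on its mat, released and clear of the arm; I pressed it at about 7–8 N while drawing it out, but the judge's verdict was not shown.

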